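# Level the rocking bench sander

## Robot

A 6-joint arm with a two-finger parallel gripper is mounted at the origin on the work surface. World frame = base frame: x ahead of the robot, y to its left, z up, the work surface at z = 0. Lengths are in mm, angles in degrees, forces in N, time in s.
With the tool pointing down it reaches from about 325 to 900 mm from the base axis. Payload 6.1 kg.
Tool frame: the origin (TCP) lies midway between the tips of the shut fingers; the grasp point (between the pads) lies 19 mm behind it; z points along the fingers, y is the direction in which the jaws open and shut (so a half turn about z gives the same grasp; the last joint's range is limited). The gripper opens to 85 mm and grips with 20 to 120 N. Pads are 22 mm wide; open, the fingers measure 114 mm over their backs; the gripper's body (76 mm by 85 mm) begins 54 mm behind the grasp point. The pads swing forward as they close: fully open they stand 13 mm farther back than shut.
Start: joints at [-70.308, 12.628, 87.462, -0, 79.91, -7.225], TCP at [282.935, -557.283, 231.3] pointing down, gripper open.
Joint ranges: [-170.65, 170.65], [-52.31, 119.04], [5.05, 147.46], [-71.25, 251.25], [11.57, 151.72], [-153.62, 153.62]. Speed limits (degrees/s): [147.25, 147.25, 172.46, 180, 180, 180].

## Interface

Orientations are given as [roll, pitch, yaw] about the fixed x, y, z axes, in that order (R = Rz(yaw) Ry(pitch) Rx(roll)).
In Python, from station import read_state, viewer, workorder gives the robot as it stands.
- The arm moves only by the shell command python3 -m handwheel 'ROWS' [FORCE]. ROWS is JSON, a list of rows, each an object of numbers: "x", "y", "z": the shift along the tool's x, y, z in units of 2 cm (1.0 is 2 cm); "rx", "ry", "rz": the turn, a rotation vector about the tool's x, y, z in units of 90 degrees (1.0 is 90 degrees); "grip": the finger opening in mm, from 0 to 85.4. A call has 1 to 12 rows; each row shifts and turns the commanded pose from where the row before left it, along the tool's axes as they then stand; what a row does not reach is not made up. A row lasts 1/12 s, in which the tool goes at most 41.7 mm and 7.16 degrees, less where a joint would pass 70% of its speed; a pose out of reach is approached as far as the arm can. A call with a number of a shift or a turn outside -1 to 1 is refused whole. A call with a gripper value outside its range is refused whole. The fingers move at their own pace and stop on an object; FORCE is the grip in N (left out, the last holds). Time passes only in rows, so rows that do not move let the fingers close. It gives the time, the measured TCP pose, the force and the opening at its end, in the units of the state.
- read_state(): the state, without advancing time (a new reading comes with each control period).
- viewer.get_image(name): name is "side" or "top" or "wrist"; returns a dict with "frame" (384x512x3 uint8, blue, green, red), "fx", "fy", "cx", "cy" (pixels), "xyz" and "attitude" of the camera in the world; the wrist camera has in their place "tool_from_camera" (4x4, takes a point from camera to tool coordinates, whose origin is the TCP and whose axes are the flange's). Camera axes: x right, y down, z forward; pixel columns grow to the right and rows downward; lengths in mm; the calibration is good to about 2 mm. A picture is of the moment at which its call begins: read the wrist's pose just before it. There is no depth.
- workorder.close_job(): hands the job in, once; it reports no verdict.
The state is a dict: "clock": time; "joint_pos": joint angles; "qd": joint speeds; "effort": joint torques, N m; "tcp_pos": TCP position; "orientation": TCP orientation; "contact_force": force on the tool from outside, world axes, zero at the start; "ft_torque": the same for the moment, N m; "grip_width": finger opening in mm.
Only numpy, scipy, OpenCV 4.12 (cv2) and the standard library are available. Lean on these libraries where they do the work, as an engineer would, in place of code of your own. Each camera call takes 0.05 s, during which the arm holds its last target.

## Task

The disc sander rocks on the bench because one of its two front feet does not carry. Find out by feel which one it is, and turn the front levelling screws by their bar knobs until all four feet carry a fair share of the weight and the machine no longer rocks; then let go. Finally press down on the sander's work table with about 10 N (gently, well under 30 N) to prove that it stands firm. Do not shove the machine along the bench, and leave the things lying around it alone.

Things in the scene. Friction and masses are not known exactly. Their poses are not given: they have to be found in the camera images.
- sander: bench disc sander, 5.4 to 7 kg, loose on the bench: grey base plate 276 deep x 250 wide, top 44 mm above the bench, an ear with a 38 mm round boss (top 52 mm up) at each corner; motor along x behind a round guard (top 237 mm up); the disc faces the robot. Origin under the middle of the base at bench height; x from its front (work table, towards the robot) to its rear, y to its left, z up
- plate_middle (a point): middle of the base plate's top face. The feet, 32 mm wide with round rubber soles, stand at x = -110 (front) or 110, y = 175 (left) or -175 mm, each on a black 76 mm rubber pad stuck to the bench. One front pad, left or right, is squashed by 2.8 to 5.8 mm, the others by up to 0.5 mm; which cannot be seen. So the machine stands on three feet, and that front one hangs clear, mostly 1.5 to 4 mm, at most 5.5
- front_edge (a point): middle of the plate's front edge, top face. How it rocks: pushing down on the front corner that hangs, with 3 to 6 N, makes it go down until its foot meets the pad, where it stops (0.4 mm more under 9 N). A front corner that carries gives only about 0.2 mm under 9 N. The screw knobs may be pressed from above: their screws do not turn by that
- worktable: the sander's work table: bare aluminium plate 105 mm (x) by 170 mm (y), 12 mm thick, in front of the disc. Origin in the middle of its top face, 138 mm above the bench, axes as the sander's. The disc's face stands 58 mm behind this point (+x) and rises to 226 mm above the bench, so press 20 to 30 mm in front of the origin (-x)
- screw_left: front left levelling screw, at the sander's x = -110, y = 175 mm: black bar knob 48 long x 13 wide x 25 mm high on a 16 mm steel thread through the boss, with the foot below, all one piece. Origin on its axis at mid-height of the bar, about 86 mm above the bench; the bar lies along its own x, z is up. The bar's underside is 21 mm above the boss; no part of the machine above the plate comes within 70 mm of the axis
- screw_right: front right levelling screw, at y = -175 mm, otherwise as the left. Both: clockwise seen from above screws bar and foot down through the boss by 8 mm a turn (1.27 mm per rad), over 9 mm in all; easily (0.06 N m) while the foot hangs, stiffer (about 0.2 N m) once it carries; stays as left. The load is shared best 1.2 mm past first contact of the hanging foot; 2.4 mm past it, the other front foot hangs
- rear_foot_left: plain rear left foot, not adjustable, 32 mm across, at the sander's x = 110, y = 175 mm; origin in the middle of its sole
- rear_foot_right: plain rear right foot, as the left one, at y = -175 mm
- figure: bystander: unpainted pine angel figure, standing, 120 mm high, 84 mm wide, 40 mm deep; origin under its base
- file: bystander: flat file with a black handle, 310 mm long, 27 mm high, lying along its x, blade to +x; origin near its middle, on the bench
- sanding_block: bystander: cork sanding block 60 x 110 x 35 mm; origin under its middle

How it is judged (in metres and radians):
On the way, in this order (a step that is already met when the one before it is completed fails the run):
1. all four feet carry at least 5 N while the robot touches nothing of the sander (contact force between each of screw_left, screw_right, rear_foot_left, rear_foot_right and anything else above 5 N and contact force between each of the arm, the fingers and sander below 0.1 N), for 0.3 s.
2. the work table is pressed with at least 5 N while all four feet go on carrying (2 N) (contact force between each of screw_left, screw_right, rear_foot_left, rear_foot_right and anything else above 2 N and contact force between the fingers and worktable above 5 N), for 0.2 s.
At the end, for the whole second after the job is handed in: each of the four feet (two levelling screws, two rear feet) bears on its pad with at least 5 N, and the sander is at rest (contact force between each of screw_left, screw_right, rear_foot_left, rear_foot_right and anything else above 5 N and linear speed of sander below 0.005 m/s and angular speed of sander below 0.02 rad/s); the robot touches nothing.
It fails at once if the work table is pressed with more than 30 N (contact force between anything else and worktable above 30 N).
It fails at once if the sander is shoved more than 15 mm (distance of sander from where it was at the start of the episode above 0.015 m).
It fails at once if the figure, the file or the sanding block is disturbed (moved more than 30 mm) (distance of any of figure, file, sanding_block from where it was at the start of the episode above 0.03 m).
It also fails if it takes over 72 s, if anything falls off the work surface, if the arm or the gripper's body presses on something with over 40 N, if the wrist force passes 120 N, or if a joint passes its speed limit or range.

## Working session

There is one attempt and no reset: what is moved stays moved. The work goes in short steps, Python scripts to look and compute and a shell command to move; the robot and the scene stay as the last step left them, time stands still between calls to the robot, and variables do not carry over. Pictures are saved under pics/ and viewed, and the job is handed in when it is done.

```bash
ls; mkdir -p pics; cat > h.py <<'E'
import numpy as np, cv2
from station import read_state, viewer, workorder
def snap(n,f):
    s=read_state(); im=viewer.get_image(n); cv2.imwrite('pics/'+f+'.png',im['frame'])
    return s,im
E
python3 - <<'E'
from h import *
print(read_state())
for n in ['top','side','wrist']:
    s,im=snap(n,n+'0'); print(n,{k:(v.tolist() if hasattr(v,'tolist') else v) for k,v in im.items() if k!='frame'})
E
```

```text
pics
{'clock': 0.0, 'joint_pos': array([-7.03090607e+01,  1.26782155e+01,  8.75238247e+01,  2.34402832e-03,
        7.99103516e+01, -7.22508358e+00]), 'qd': array([-0.01069898,  0.08364466, -0.05913814,  0.06812182,  0.03574539,
       -0.01375057]), 'effort': array([-1.64387457e-03, -4.96906865e+01, -3.89394736e+01, -1.93146088e-04,
        1.10956377e-02,  1.30134563e-05]), 'tcp_pos': array([ 282.73464717, -556.72943439,  230.18501146]), 'orientation': array([-1.79888791e+02, -1.64238803e-02,  2.69155940e+01]), 'contact_force': array([ 0.6293223 , -0.36774088, -0.30780677]), 'ft_torque': array([-0.02645374, -0.00747471,  0.0197788 ]), 'grip_width': 85.45154338196714}
top {'fx': 403.9059167779071, 'fy': 403.9059167779071, 'cx': 254.61155233640906, 'cy': 191.60685830492451, 'xyz': [419.78369350719663, 2.779102362500516, 1222.5317835172689], 'attitude': [-170.83166208215843, 0.34733121095009556, -90.42746377041401]}
side {'fx': 348.70170163190136, 'fy': 348.70170163190136, 'cx': 252.4215996296535, 'cy': 188.16464245228119, 'xyz': [169.90990110898952, 744.775913194268, 949.5148966649595], 'attitude': [-134.53858307771011, 1.163910888657328, -153.23603189648466]}
wrist {'fx': 289.3768304515734, 'fy': 289.3768304515734, 'cx': 251.7362270034194, 'cy': 192.31052180459264, 'tool_from_camera': [[-0.0005770514047843089, -0.9631478861073095, -0.2689717763979997, 68.1610198988109], [0.9999998326144671, -0.0005444293555927627, -0.00019587677906556227, 1.004591483622863], [4.2222174797528065e-05, -0.2689718444069864, 0.9631480390540127, -142.47143873404343], [0.0, 0.0, 0.0, 1.0]]}
```

View pics/top0.png

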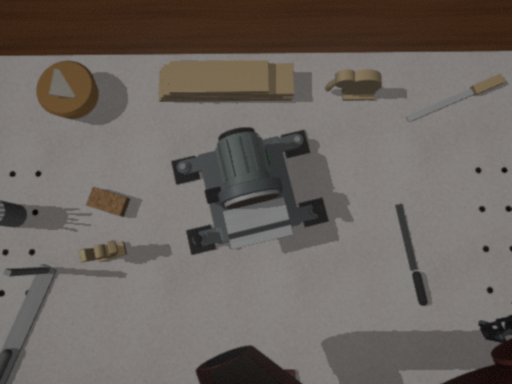

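View pics/side0.png

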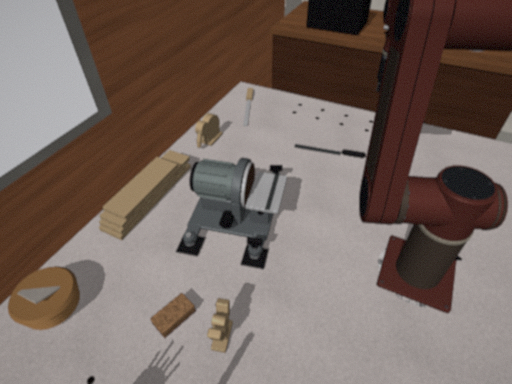

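View pics/wrist0.png

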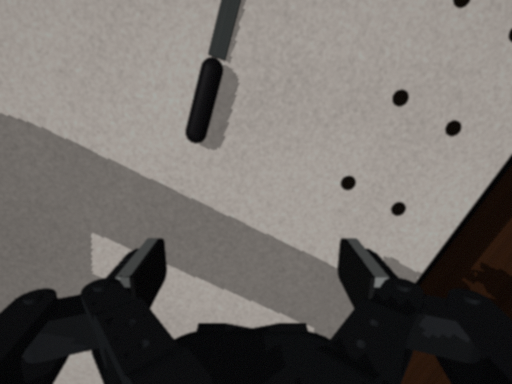

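```bash
cat >> h.py <<'E'
from scipy.spatial.transform import Rotation as Ro
def cam(im,s=None):
    K=np.array([[im['fx'],0,im['cx']],[0,im['fy'],im['cy']],[0,0,1]])
    if 'xyz' in im:
        return K,Ro.from_euler('xyz',im['attitude'],degrees=True).as_matrix(),np.array(im['xyz'])
    T=np.array(im['tool_from_camera']);Rt=Ro.from_euler('xyz',s['orientation'],degrees=True).as_matrix()
    return K,Rt@T[:3,:3],Rt@T[:3,3]+s['tcp_pos']
def pix2z(c,uv,z):
    K,R,p=c; d=R@np.linalg.solve(K,[uv[0],uv[1],1]); return p+d*(z-p[2])/d[2]
def proj(c,P):
    K,R,p=c; q=K@(R.T@(np.asarray(P,float)-p)); return q[:2]/q[2]
E
python3 - <<'E'
from h import *
s,im=snap('top','t1'); c=cam(im)
f=im['frame']; cr=f[110:270,160:350]; cv2.imwrite('pics/tz.png',cv2.resize(cr,(760,640)[:2],interpolation=cv2.INTER_CUBIC)[:600])
for n,uv,z in [('SL',(202,237),86),('SR',(315,210),86),('RL',(183,168),52),('RR',(297,143),52),('file',(411,255),10),('fig',(103,250),60),('blk',(108,201),35)]: print(n,pix2z(c,uv,z).round(1))
E
```

```text
SL [475.7 156.7  86. ]
SR [ 549.2 -162.    86. ]
RL [681.5 220.4  52. ]
RR [ 755.  -119.4   52. ]
file [ 421.6 -452.6   10. ]
fig [442.2 442.6  60. ]
blk [586.9 444.7  35. ]
```

View pics/tz.png

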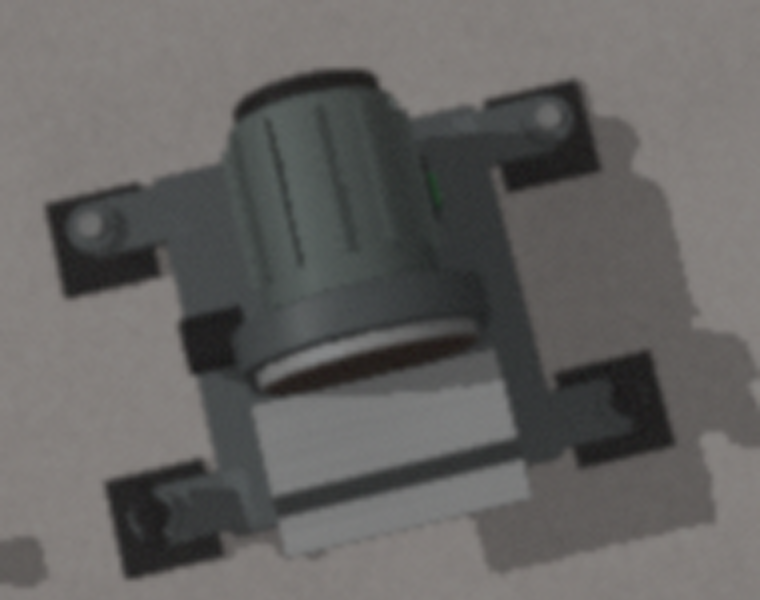

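```bash
python3 - <<'E'
from h import *
from scipy.optimize import least_squares
s,im=snap('top','t1'); c=cam(im)
b=[(-110,175),(-110,-175),(110,175),(110,-175)]
uv=[(201.2,239.5),(314,212.2),(186,169.75),(296,144)]
P=np.array([pix2z(c,u,5)[:2] for u in uv]); print(P.round(1))
def f(p):
    R=np.array([[np.cos(p[2]),-np.sin(p[2])],[np.sin(p[2]),np.cos(p[2])]])
    return ((R@np.array(b,float).T).T+p[:2]-P).ravel()
r=least_squares(f,[600,20,.2]);p=r.x;print(p,np.degrees(p[2]),r.fun.round(1))
R=np.array([[np.cos(p[2]),-np.sin(p[2])],[np.sin(p[2]),np.cos(p[2])]])
for q in b: print(R@q+p[:2])
E
```

```text
[[ 472.2  169.9]
 [ 551.7 -170.5]
 [ 686.4  219.8]
 [ 765.3 -121.2]]
[6.18900061e+02 2.44955311e+01 2.28196421e-01] 13.074691836661948 [-0.1  0.1 -0.4 -0.3  0.1  0.1  0.4  0.1]
[472.16301517 170.07451108]
[ 551.34038955 -170.85208422]
[686.45973222 219.8431464 ]
[ 765.6371066 -121.0834489]
```

```bash
cat >> h.py <<'E'
def plan(x,y,z,yaw=None):
    s=read_state();R=Ro.from_euler('xyz',s['orientation'],degrees=True)
    d=R.inv().apply(np.array([x,y,z])-s['tcp_pos'])/20
    o=f"shift units {d.round(3)} maxrows {np.abs(d).max():.2f}"
    if yaw is not None:
        dr=(R.inv()*Ro.from_euler('xyz',[180,0,yaw],degrees=True)).as_rotvec(degrees=True); o+=f" rot deg {dr.round(2)} units {(dr/90).round(4)} rows {abs(dr).max()/7.16:.1f}"
    print(o)
def st():
    s=read_state(); print('t%.2f'%s['clock'],'tcp',s['tcp_pos'].round(2),'rpy',s['orientation'].round(2),'F',s['contact_force'].round(2),'T',s['ft_torque'].round(3),'grip %.1f'%s['grip_width'],'q',s['joint_pos'].round(1))
E
python3 -c "
from h import *
plan(551.3,-170.9,200)"
```

```text
shift units [ 20.708 -11.137   1.55 ] maxrows 20.71
```

```bash
python3 -m handwheel '[{"x":0.94,"y":-0.5,"grip":0},{"x":0.94,"y":-0.5},{"x":0.94,"y":-0.5},{"x":0.94,"y":-0.5},{"x":0.94,"y":-0.5},{"x":0.94,"y":-0.5},{"x":0.94,"y":-0.5},{"x":0.94,"y":-0.5},{"x":0.94,"y":-0.5},{"x":0.94,"y":-0.5},{"x":0.94,"y":-0.5},{"x":0.94,"y":-0.5}]' 40; python3 -c "
from h import *
plan(551.3,-170.9,200)"
```

```text
shift units [ 20.708 -11.137   1.55 ] maxrows 20.71invalid input at $[0]: expected keys x, y, z, rx, ry, rz, grip
```

```bash
python3 -m handwheel '[{"x":0.94,"y":-0.5,"z":0,"rx":0,"ry":0,"rz":0,"grip":0},{"x":0.94,"y":-0.5,"z":0,"rx":0,"ry":0,"rz":0,"grip":0},{"x":0.94,"y":-0.5,"z":0,"rx":0,"ry":0,"rz":0,"grip":0},{"x":0.94,"y":-0.5,"z":0,"rx":0,"ry":0,"rz":0,"grip":0},{"x":0.94,"y":-0.5,"z":0,"rx":0,"ry":0,"rz":0,"grip":0},{"x":0.94,"y":-0.5,"z":0,"rx":0,"ry":0,"rz":0,"grip":0},{"x":0.94,"y":-0.5,"z":0,"rx":0,"ry":0,"rz":0,"grip":0},{"x":0.94,"y":-0.5,"z":0,"rx":0,"ry":0,"rz":0,"grip":0},{"x":0.94,"y":-0.5,"z":0,"rx":0,"ry":0,"rz":0,"grip":0},{"x":0.94,"y":-0.5,"z":0,"rx":0,"ry":0,"rz":0,"grip":0},{"x":0.94,"y":-0.5,"z":0,"rx":0,"ry":0,"rz":0,"grip":0}]' 40; python3 -c "
from h import *
plan(551.3,-170.9,200)"
```

```text
clock: 1.17
tcp_pos: [418.0, -364.6, 231.3]
orientation: [-180.0, -0.0, 26.9]
contact_force: [1.1, -0.0, 0.6]
grip_width: -0.1
shift units [10.328 -5.62   1.564] maxrows 10.33
```

```bash
python3 -m handwheel '[{"x":0.94,"y":-0.51,"z":0.1,"rx":0,"ry":0,"rz":0,"grip":0},{"x":0.94,"y":-0.51,"z":0.1,"rx":0,"ry":0,"rz":0,"grip":0},{"x":0.94,"y":-0.51,"z":0.1,"rx":0,"ry":0,"rz":0,"grip":0},{"x":0.94,"y":-0.51,"z":0.1,"rx":0,"ry":0,"rz":0,"grip":0},{"x":0.94,"y":-0.51,"z":0.1,"rx":0,"ry":0,"rz":0,"grip":0},{"x":0.94,"y":-0.51,"z":0.2,"rx":0,"ry":0,"rz":0,"grip":0},{"x":0.94,"y":-0.51,"z":0.2,"rx":0,"ry":0,"rz":0,"grip":0},{"x":0.94,"y":-0.51,"z":0.2,"rx":0,"ry":0,"rz":0,"grip":0},{"x":0.94,"y":-0.51,"z":0.2,"rx":0,"ry":0,"rz":0,"grip":0},{"x":0.94,"y":-0.51,"z":0.2,"rx":0,"ry":0,"rz":0,"grip":0},{"x":0.9,"y":-0.51,"z":0.06,"rx":0,"ry":0,"rz":0,"grip":0},{"x":0,"y":0,"z":0,"rx":0,"ry":0,"rz":0,"grip":0}]' 40; python3 -c "
from h import *
plan(551.3,-170.9,200)
s,im=snap('wrist','w1');st()
c=cam(im,s)
print(proj(c,[551.3,-170.9,98]),proj(c,[551.3,-170.9,52]))"
```

```text
clock: 2.17
tcp_pos: [551.6, -169.2, 199.4]
orientation: [-179.9, -0.0, 27.1]
contact_force: [-0.3, -0.6, -0.6]
grip_width: 0.1
shift units [-0.052  0.07  -0.028] maxrows 0.07
t2.22 tcp [ 550.89 -170.71  199.68] rpy [-1.7996e+02  2.0000e-02  2.7070e+01] F [-0.77 -0.08 -0.49] T [-0.02   0.006 -0.026] grip 0.0 q [-25.1   7.5  96.8   0.   75.8  37.9]
[252.44460587 193.56967479] [252.41465626 181.39265224]
```

View pics/w1.png

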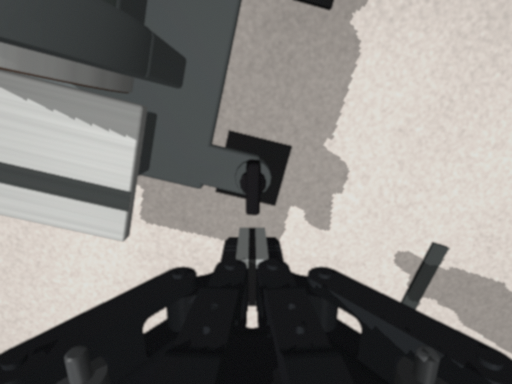

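```bash
python3 -m handwheel '[{"x":0,"y":0,"z":0.9,"rx":0,"ry":0,"rz":0,"grip":0},{"x":0,"y":0,"z":0.9,"rx":0,"ry":0,"rz":0,"grip":0},{"x":0,"y":0,"z":0.9,"rx":0,"ry":0,"rz":0,"grip":0},{"x":0,"y":0,"z":0.9,"rx":0,"ry":0,"rz":0,"grip":0},{"x":0,"y":0,"z":0.7,"rx":0,"ry":0,"rz":0,"grip":0},{"x":0,"y":0,"z":0.4,"rx":0,"ry":0,"rz":0,"grip":0},{"x":0,"y":0,"z":0,"rx":0,"ry":0,"rz":0,"grip":0},{"x":0,"y":0,"z":0,"rx":0,"ry":0,"rz":0,"grip":0},{"x":0,"y":0,"z":0,"rx":0,"ry":0,"rz":0,"grip":0}]' 40; python3 -c "
from h import *
st()"
for i in 1 2 3; do python3 -m handwheel '[{"x":0,"y":0,"z":0.05,"rx":0,"ry":0,"rz":0,"grip":0},{"x":0,"y":0,"z":0,"rx":0,"ry":0,"rz":0,"grip":0}]' >/dev/null;python3 -c "
from h import *
st()"; done
```

```text
clock: 2.97
tcp_pos: [551.1, -173.0, 107.3]
orientation: [179.9, -0.1, 26.9]
contact_force: [0.4, -0.2, 1.3]
grip_width: -0.2
t2.97 tcp [ 551.06 -172.96  107.32] rpy [ 1.7992e+02 -6.0000e-02  2.6900e+01] F [ 0.42 -0.17  1.34] T [ 0.034 -0.016 -0.021] grip -0.2 q [-25.2  13.  101.   -0.   65.9  37.9]
t3.13 tcp [ 551.05 -172.64  106.14] rpy [ 1.7991e+02 -6.0000e-02  2.6920e+01] F [-0.08 -0.35 -0.62] T [ 0.009  0.    -0.029] grip 0.0 q [-25.2  13.1 101.1  -0.   65.7  37.9]
t3.30 tcp [ 550.6  -172.32  104.4 ] rpy [ 1.7997e+02 -2.0000e-02  2.6920e+01] F [-1.03  0.24 -0.3 ] T [0.002 0.04  0.039] grip 0.2 q [-25.2  13.2 101.1   0.   65.6  37.9]
t3.47 tcp [ 550.35 -172.18  102.98] rpy [-179.99    0.     26.92] F [ 0.25  0.55 -0.43] T [ 0.014 -0.05   0.041] grip -0.2 q [-25.2  13.3 101.2   0.   65.5  37.9]
```

```bash
echo 'from h import *
st()' > s.py
python3 -m handwheel '[{"x":0,"y":0,"z":0.05,"rx":0,"ry":0,"rz":0,"grip":0},{"x":0,"y":0,"z":0.05,"rx":0,"ry":0,"rz":0,"grip":0},{"x":0,"y":0,"z":0.05,"rx":0,"ry":0,"rz":0,"grip":0},{"x":0,"y":0,"z":0,"rx":0,"ry":0,"rz":0,"grip":0}]' >/dev/null; python3 s.py
python3 -m handwheel '[{"x":0,"y":0,"z":0.05,"rx":0,"ry":0,"rz":0,"grip":0},{"x":0,"y":0,"z":0,"rx":0,"ry":0,"rz":0,"grip":0}]' >/dev/null; python3 s.py
python3 -m handwheel '[{"x":0,"y":0,"z":0.05,"rx":0,"ry":0,"rz":0,"grip":0},{"x":0,"y":0,"z":0,"rx":0,"ry":0,"rz":0,"grip":0}]' >/dev/null; python3 s.py
```

```text
t3.80 tcp [ 550.21 -172.18   99.73] rpy [-1.7997e+02  2.0000e-02  2.6920e+01] F [-0.36 -0.44 -0.6 ] T [-0.034  0.012 -0.   ] grip 0.3 q [-25.2  13.5 101.3   0.   65.2  37.9]
t3.97 tcp [ 550.3  -172.24   98.88] rpy [-1.7999e+02  1.0000e-02  2.6920e+01] F [-0.47  0.06 -0.02] T [-0.068 -0.038  0.058] grip -0.1 q [-25.2  13.6 101.3  -0.   65.1  37.9]
t4.13 tcp [ 550.32 -172.25   97.91] rpy [-1.7999e+02  1.0000e-02  2.6920e+01] F [ 0.22 -0.13  0.06] T [-0.005 -0.056 -0.019] grip 0.1 q [-25.2  13.7 101.4  -0.   65.   37.9]
```

```bash

python3 -m handwheel '[{"x":0,"y":0,"z":0.03,"rx":0,"ry":0,"rz":0,"grip":0},{"x":0,"y":0,"z":0,"rx":0,"ry":0,"rz":0,"grip":0},{"x":0,"y":0,"z":0,"rx":0,"ry":0,"rz":0,"grip":0}]' >/dev/null; python3 s.py
python3 -m handwheel '[{"x":0,"y":0,"z":0.03,"rx":0,"ry":0,"rz":0,"grip":0},{"x":0,"y":0,"z":0,"rx":0,"ry":0,"rz":0,"grip":0},{"x":0,"y":0,"z":0,"rx":0,"ry":0,"rz":0,"grip":0}]' >/dev/null; python3 s.py
python3 -m handwheel '[{"x":0,"y":0,"z":0.03,"rx":0,"ry":0,"rz":0,"grip":0},{"x":0,"y":0,"z":0,"rx":0,"ry":0,"rz":0,"grip":0},{"x":0,"y":0,"z":0,"rx":0,"ry":0,"rz":0,"grip":0}]' >/dev/null; python3 s.py
python3 -m handwheel '[{"x":0,"y":0,"z":0.03,"rx":0,"ry":0,"rz":0,"grip":0},{"x":0,"y":0,"z":0,"rx":0,"ry":0,"rz":0,"grip":0},{"x":0,"y":0,"z":0,"rx":0,"ry":0,"rz":0,"grip":0}]' >/dev/null; python3 s.py
```

```text
t4.38 tcp [ 550.4  -172.26   97.46] rpy [-180.      0.     26.92] F [ 0.09 -0.15  0.18] T [ 0.     0.009 -0.027] grip -0.4 q [-25.2  13.7 101.4  -0.   64.9  37.9]
t4.63 tcp [ 550.53 -172.34   97.1 ] rpy [ 1.7999e+02 -1.0000e-02  2.6920e+01] F [0.32 0.15 1.04] T [ 0.011  0.073 -0.048] grip 0.5 q [-25.2  13.7 101.4  -0.   64.9  37.9]
t4.88 tcp [ 550.45 -172.44   96.63] rpy [179.98   0.    26.91] F [-2.03  0.02  3.89] T [0.02  0.375 0.04 ] grip -0.1 q [-25.2  13.8 101.4  -0.   64.8  37.9]
t5.13 tcp [ 550.25 -172.6    95.9 ] rpy [1.7998e+02 3.0000e-02 2.6920e+01] F [-3.76 -1.26  5.79] T [-0.29   0.514  0.003] grip 0.1 q [-25.2  13.8 101.4  -0.   64.8  37.9]
```

```bash

python3 -m handwheel '[{"x":0,"y":0,"z":0.03,"rx":0,"ry":0,"rz":0,"grip":0},{"x":0,"y":0,"z":0,"rx":0,"ry":0,"rz":0,"grip":0},{"x":0,"y":0,"z":0,"rx":0,"ry":0,"rz":0,"grip":0}]' >/dev/null; python3 s.py
python3 -m handwheel '[{"x":0,"y":0,"z":0.03,"rx":0,"ry":0,"rz":0,"grip":0},{"x":0,"y":0,"z":0,"rx":0,"ry":0,"rz":0,"grip":0},{"x":0,"y":0,"z":0,"rx":0,"ry":0,"rz":0,"grip":0}]' >/dev/null; python3 s.py
python3 -m handwheel '[{"x":0,"y":0,"z":0.03,"rx":0,"ry":0,"rz":0,"grip":0},{"x":0,"y":0,"z":0,"rx":0,"ry":0,"rz":0,"grip":0},{"x":0,"y":0,"z":0,"rx":0,"ry":0,"rz":0,"grip":0}]' >/dev/null; python3 s.py

```

```text
t5.38 tcp [ 550.35 -172.64   95.25] rpy [1.7997e+02 2.0000e-02 2.6910e+01] F [-4.5  -1.63  5.  ] T [-0.349  0.562  0.03 ] grip -0.1 q [-25.2  13.9 101.4  -0.   64.7  37.9]
t5.63 tcp [ 550.49 -172.57   94.63] rpy [179.97   0.    26.92] F [-3.21 -2.23  4.75] T [-0.394  0.469  0.025] grip -0.1 q [-25.2  13.9 101.5  -0.   64.6  37.9]
t5.88 tcp [ 550.6  -172.53   94.08] rpy [ 1.7997e+02 -1.0000e-02  2.6910e+01] F [-2.   -2.77  4.95] T [-0.42   0.412  0.049] grip -0.1 q [-25.2  14.  101.5  -0.   64.5  37.9]
```

```bash

python3 -m handwheel '[{"x":0,"y":0,"z":0.03,"rx":0,"ry":0,"rz":0,"grip":0},{"x":0,"y":0,"z":0,"rx":0,"ry":0,"rz":0,"grip":0},{"x":0,"y":0,"z":0,"rx":0,"ry":0,"rz":0,"grip":0}]' >/dev/null; python3 s.py
python3 -m handwheel '[{"x":0,"y":0,"z":0.03,"rx":0,"ry":0,"rz":0,"grip":0},{"x":0,"y":0,"z":0,"rx":0,"ry":0,"rz":0,"grip":0},{"x":0,"y":0,"z":0,"rx":0,"ry":0,"rz":0,"grip":0}]' >/dev/null; python3 s.py
python3 -m handwheel '[{"x":0,"y":0,"z":0.03,"rx":0,"ry":0,"rz":0,"grip":0},{"x":0,"y":0,"z":0,"rx":0,"ry":0,"rz":0,"grip":0},{"x":0,"y":0,"z":0,"rx":0,"ry":0,"rz":0,"grip":0}]' >/dev/null; python3 s.py

```

```text
t6.13 tcp [ 550.57 -172.57   93.84] rpy [179.97  -0.    26.92] F [-4.38 -2.57  7.16] T [-0.412  0.659  0.015] grip -0.1 q [-25.2  14.  101.5  -0.   64.5  37.9]
t6.38 tcp [ 550.59 -172.62   93.72] rpy [179.96   0.    26.92] F [-4.45 -1.99 10.34] T [-0.304  0.929  0.029] grip -0.1 q [-25.2  14.  101.5  -0.   64.5  37.9]
t6.63 tcp [ 550.63 -172.69   93.65] rpy [179.95   0.    26.92] F [-7.77 -1.86 12.55] T [-0.268  1.166 -0.015] grip 0.3 q [-25.2  14.  101.5  -0.   64.5  37.9]
```

```bash

python3 -m handwheel '[{"x":0,"y":0,"z":-0.5,"rx":0,"ry":0,"rz":0,"grip":0},{"x":0,"y":0,"z":-0.5,"rx":0,"ry":0,"rz":0,"grip":0},{"x":0,"y":0,"z":-0.5,"rx":0,"ry":0,"rz":-0.079,"grip":50},{"x":0,"y":0,"z":-0.5,"rx":0,"ry":0,"rz":-0.079,"grip":50},{"x":0,"y":0,"z":-0.5,"rx":0,"ry":0,"rz":-0.079,"grip":50},{"x":0,"y":0,"z":-0.5,"rx":0,"ry":0,"rz":-0.079,"grip":50},{"x":0,"y":0,"z":-0.5,"rx":0,"ry":0,"rz":-0.079,"grip":50},{"x":0,"y":0,"z":-0.5,"rx":0,"ry":0,"rz":-0.079,"grip":50},{"x":0,"y":0,"z":-0.5,"rx":0,"ry":0,"rz":-0.079,"grip":50},{"x":0,"y":0,"z":-0.5,"rx":0,"ry":0,"rz":-0.079,"grip":50},{"x":0,"y":0,"z":0,"rx":0,"ry":0,"rz":-0.079,"grip":50},{"x":0,"y":0,"z":0,"rx":0,"ry":0,"rz":-0.079,"grip":50}]'  >/dev/null
python3 -m handwheel '[{"x":0,"y":0,"z":0,"rx":0,"ry":0,"rz":-0.079,"grip":50},{"x":0,"y":0,"z":0,"rx":0,"ry":0,"rz":-0.079,"grip":50},{"x":0,"y":0,"z":0,"rx":0,"ry":0,"rz":-0.079,"grip":50},{"x":0,"y":0,"z":0,"rx":0,"ry":0,"rz":-0.079,"grip":50},{"x":0,"y":0,"z":0,"rx":0,"ry":0,"rz":-0.079,"grip":50},{"x":0,"y":0,"z":0,"rx":0,"ry":0,"rz":-0.079,"grip":50},{"x":0,"y":0,"z":0,"rx":0,"ry":0,"rz":-0.079,"grip":50},{"x":0,"y":0,"z":0,"rx":0,"ry":0,"rz":-0.079,"grip":50},{"x":0,"y":0,"z":0,"rx":0,"ry":0,"rz":-0.079,"grip":50},{"x":0,"y":0,"z":0,"rx":0,"ry":0,"rz":-0.079,"grip":50},{"x":0,"y":0,"z":0,"rx":0,"ry":0,"rz":-0.079,"grip":50},{"x":0,"y":0,"z":0,"rx":0,"ry":0,"rz":-0.079,"grip":50}]'  >/dev/null
python3 -m handwheel '[{"x":0,"y":0,"z":0,"rx":0,"ry":0,"rz":-0.079,"grip":50},{"x":0,"y":0,"z":0,"rx":0,"ry":0,"rz":-0.079,"grip":50},{"x":0,"y":0,"z":0,"rx":0,"ry":0,"rz":-0.079,"grip":50},{"x":0,"y":0,"z":0,"rx":0,"ry":0,"rz":-0.025,"grip":50},{"x":0,"y":0,"z":0,"rx":0,"ry":0,"rz":0,"grip":50},{"x":0,"y":0,"z":0,"rx":0,"ry":0,"rz":0,"grip":50}]'  >/dev/null
python3 -c "
from h import *
plan(551.3,-170.9,67,-153)
s,im=snap('wrist','w2');st()
c=cam(im,s)
print(proj(c,[551.3,-170.9,97]),proj(c,[551.3,-170.9,52]))
f=im['frame'];cv2.imwrite('pics/w2z.png',cv2.resize(f[120:270,160:350],(760,600),interpolation=cv2.INTER_CUBIC))"
```

```text
shift units [-0.049  0.024  6.26 ] maxrows 6.26 rot deg [ 0.02  0.03 -0.16] units [ 0.0002  0.0003 -0.0018] rows 0.0
t9.18 tcp [ 550.58 -171.96  192.22] rpy [ 1.7999e+02  3.0000e-02 -1.5317e+02] F [0.4  0.29 0.11] T [0.01  0.02  0.006] grip 49.8 q [ -25.2    7.8   97.2    0.    75.  -142. ]
[253.5272062  195.35405621] [253.2441576  182.72336583]
```

View pics/w2z.png

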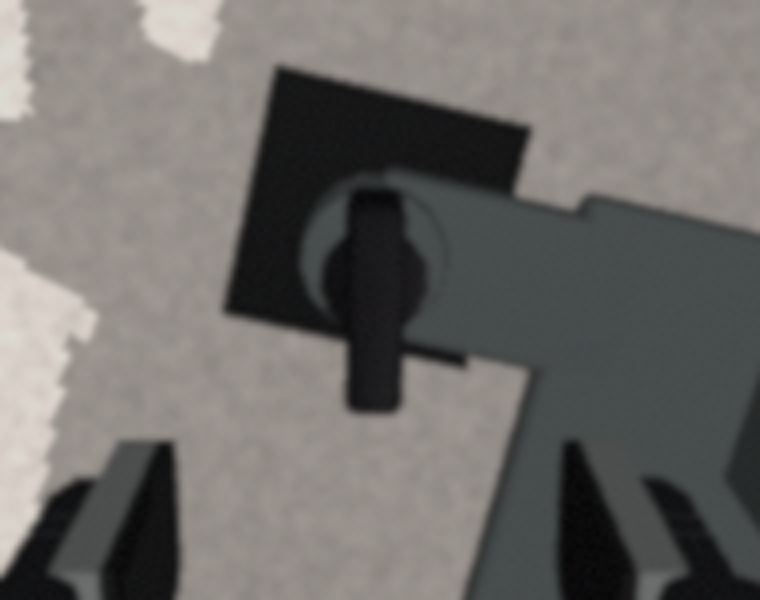

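```bash

python3 -m handwheel '[{"x":-0.08,"y":0.03,"z":0.8,"rx":0,"ry":0,"rz":0,"grip":50},{"x":0,"y":0,"z":0.9,"rx":0,"ry":0,"rz":0,"grip":50},{"x":0,"y":0,"z":0.9,"rx":0,"ry":0,"rz":0,"grip":50},{"x":0,"y":0,"z":0.9,"rx":0,"ry":0,"rz":0,"grip":50},{"x":0,"y":0,"z":0.9,"rx":0,"ry":0,"rz":0,"grip":50},{"x":0,"y":0,"z":0.8,"rx":0,"ry":0,"rz":0,"grip":50},{"x":0,"y":0,"z":0.6,"rx":0,"ry":0,"rz":0,"grip":50},{"x":0,"y":0,"z":0.4,"rx":0,"ry":0,"rz":0,"grip":50},{"x":0,"y":0,"z":0,"rx":0,"ry":0,"rz":0,"grip":50},{"x":0,"y":0,"z":0,"rx":0,"ry":0,"rz":0,"grip":50},{"x":0,"y":0,"z":0,"rx":0,"ry":0,"rz":0,"grip":50},{"x":0,"y":0,"z":0,"rx":0,"ry":0,"rz":0,"grip":50}]'  >/dev/null
python3 -c "
from h import *
st();plan(551.9,-170.6,67,-153);s,im=snap('wrist','w3');st()"
```

```text
t10.18 tcp [ 552.5  -171.41   69.41] rpy [-1.7990e+02  8.0000e-02 -1.5309e+02] F [-0.79  0.4   0.11] T [-0.021  0.032  0.037] grip 50.0 q [ -25.    16.   102.     0.    61.9 -142. ]
shift units [0.009 0.05  0.12 ] maxrows 0.12 rot deg [-0.1   0.08 -0.09] units [-0.0011  0.0009 -0.001 ] rows 0.0
t10.23 tcp [ 552.42 -171.4    69.34] rpy [-1.7991e+02  8.0000e-02 -1.5309e+02] F [-0.52  0.62  0.25] T [-0.021  0.022 -0.039] grip 49.8 q [ -25.1   16.   102.     0.    61.9 -142. ]
```

View pics/w3.png

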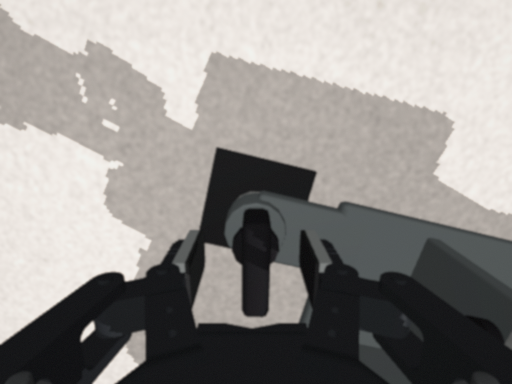

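```bash

python3 -m handwheel '[{"x":0,"y":0.06,"z":0.1,"rx":0,"ry":0,"rz":0,"grip":30},{"x":0,"y":0,"z":0,"rx":0,"ry":0,"rz":0,"grip":18},{"x":0,"y":0,"z":0,"rx":0,"ry":0,"rz":0,"grip":14},{"x":0,"y":0,"z":0,"rx":0,"ry":0,"rz":0,"grip":10},{"x":0,"y":0,"z":0,"rx":0,"ry":0,"rz":0,"grip":6},{"x":0,"y":0,"z":0,"rx":0,"ry":0,"rz":0,"grip":6},{"x":0,"y":0,"z":0,"rx":0,"ry":0,"rz":0,"grip":6},{"x":0,"y":0,"z":0,"rx":0,"ry":0,"rz":0,"grip":6}]' 50 >/dev/null
python3 s.py
```

```text
t10.90 tcp [ 551.13 -170.09   66.34] rpy [-1.7998e+02  1.0000e-02 -1.5308e+02] F [-0.95 -0.3   3.25] T [-0.103  0.187 -0.039] grip 22.7 q [ -25.    16.1  102.2   -0.    61.6 -141.9]
```

```bash

python3 -m handwheel '[{"x":0,"y":0,"z":0,"rx":0,"ry":0,"rz":0,"grip":6},{"x":0,"y":0,"z":0,"rx":0,"ry":0,"rz":0,"grip":6},{"x":0,"y":0,"z":0,"rx":0,"ry":0,"rz":0,"grip":6}]' 50 >/dev/null
python3 -c "
from h import *
st();s,im=snap('wrist','w4')"
```

```text
t11.15 tcp [ 551.14 -170.08   66.26] rpy [-1.7998e+02  1.0000e-02 -1.5309e+02] F [-1.04 -0.31  4.17] T [-0.137  0.143 -0.015] grip 22.5 q [ -25.    16.1  102.2   -0.    61.6 -141.9]
```

View pics/w4.png

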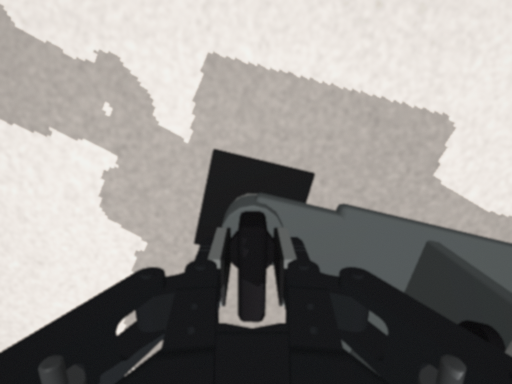

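```bash

python3 -m handwheel '[{"x":0,"y":0,"z":0,"rx":0,"ry":0,"rz":0,"grip":40},{"x":0,"y":0,"z":0,"rx":0,"ry":0,"rz":0,"grip":40},{"x":0,"y":0,"z":0,"rx":0,"ry":0,"rz":0,"grip":40},{"x":0,"y":0,"z":-0.4,"rx":0,"ry":0,"rz":0,"grip":40},{"x":0,"y":0,"z":0,"rx":0,"ry":0,"rz":0,"grip":20},{"x":0,"y":0,"z":0,"rx":0,"ry":0,"rz":0,"grip":10},{"x":0,"y":0,"z":0,"rx":0,"ry":0,"rz":0,"grip":6},{"x":0,"y":0,"z":0,"rx":0,"ry":0,"rz":0,"grip":6},{"x":0,"y":0,"z":0,"rx":0,"ry":0,"rz":0,"grip":6},{"x":0,"y":0,"z":0,"rx":0,"ry":0,"rz":0,"grip":6},{"x":0,"y":0,"z":0,"rx":0,"ry":0,"rz":0,"grip":6}]' 50 >/dev/null
python3 s.py
```

```text
t12.12 tcp [ 551.33 -170.08   74.44] rpy [-1.7997e+02  3.0000e-02 -1.5309e+02] F [-0.68  0.12  4.36] T [ 0.123  0.047 -0.07 ] grip 12.1 q [ -25.    15.5  102.     0.    62.5 -141.9]
```

```bash

python3 -m handwheel '[{"x":0,"y":0,"z":-0.04,"rx":0,"ry":0,"rz":0,"grip":6},{"x":0,"y":0,"z":0,"rx":0,"ry":0,"rz":0,"grip":6},{"x":0,"y":0,"z":0.007,"rx":0,"ry":0,"rz":0.07,"grip":6},{"x":0,"y":0,"z":0.007,"rx":0,"ry":0,"rz":0.07,"grip":6},{"x":0,"y":0,"z":0.007,"rx":0,"ry":0,"rz":0.07,"grip":6}]' 50 >/dev/null
python3 s.py
python3 -m handwheel '[{"x":0,"y":0,"z":0.007,"rx":0,"ry":0,"rz":0.07,"grip":6},{"x":0,"y":0,"z":0.007,"rx":0,"ry":0,"rz":0.07,"grip":6},{"x":0,"y":0,"z":0.007,"rx":0,"ry":0,"rz":0.07,"grip":6}]' 50 >/dev/null
python3 s.py
python3 -m handwheel '[{"x":0,"y":0,"z":0.007,"rx":0,"ry":0,"rz":0.07,"grip":6},{"x":0,"y":0,"z":0.007,"rx":0,"ry":0,"rz":0.07,"grip":6},{"x":0,"y":0,"z":0.007,"rx":0,"ry":0,"rz":0.07,"grip":6}]' 50 >/dev/null
python3 s.py
```

```text
t12.53 tcp [ 551.09 -169.34   74.26] rpy [ 1.7995e+02  1.0000e-02 -1.7228e+02] F [1.46 3.07 2.06] T [ 0.495 -0.257  0.143] grip 11.7 q [-2.490e+01  1.550e+01  1.021e+02  1.000e-01  6.250e+01 -1.227e+02]
t12.78 tcp [ 551.07 -168.71   73.73] rpy [ 1.7989e+02 -3.0000e-02  1.6882e+02] F [1.19 4.99 2.23] T [ 0.875 -0.299  0.091] grip 11.6 q [-2.490e+01  1.550e+01  1.021e+02  1.000e-01  6.250e+01 -1.038e+02]
t13.03 tcp [ 551.3  -168.12   73.22] rpy [ 1.7985e+02 -7.0000e-02  1.4992e+02] F [3.58 6.87 1.45] T [ 1.202 -0.6    0.153] grip 12.2 q [-24.9  15.5 102.1   0.2  62.4 -84.9]
```

```bash

python3 -m handwheel '[{"x":0.015,"y":0.09,"z":0,"rx":0,"ry":0,"rz":0,"grip":6},{"x":0,"y":0,"z":0,"rx":0,"ry":0,"rz":0,"grip":6},{"x":0,"y":0,"z":0,"rx":0,"ry":0,"rz":0,"grip":6}]' 50 >/dev/null
python3 s.py
python3 -m handwheel '[{"x":0,"y":0,"z":0.007,"rx":0,"ry":0,"rz":0.07,"grip":6},{"x":0,"y":0,"z":0.007,"rx":0,"ry":0,"rz":0.07,"grip":6},{"x":0,"y":0,"z":0.007,"rx":0,"ry":0,"rz":0.07,"grip":6}]' 50 >/dev/null
python3 s.py
```

```text
t13.28 tcp [ 551.43 -167.87   73.47] rpy [ 1.7999e+02 -5.0000e-02  1.5035e+02] F [-0.21  2.18  2.98] T [ 0.473 -0.049 -0.076] grip 12.1 q [-24.8  15.5 102.1   0.   62.4 -85.1]
t13.53 tcp [ 551.82 -167.4    73.01] rpy [ 1.7992e+02 -6.0000e-02  1.3111e+02] F [1.93 5.58 1.71] T [ 0.948 -0.434  0.169] grip 11.9 q [-2.480e+01  1.560e+01  1.021e+02  1.000e-01  6.240e+01 -6.590e+01]
```

```bash

python3 -m handwheel '[{"x":0.03,"y":0.05,"z":0.007,"rx":0,"ry":0,"rz":0.07,"grip":6},{"x":0,"y":0,"z":0.007,"rx":0,"ry":0,"rz":0.07,"grip":6},{"x":0,"y":0,"z":0.007,"rx":0,"ry":0,"rz":0.07,"grip":6}]' 50 >/dev/null
python3 s.py
python3 -m handwheel '[{"x":0,"y":0,"z":0,"rx":0,"ry":0,"rz":0,"grip":6},{"x":0,"y":0,"z":0,"rx":0,"ry":0,"rz":0,"grip":6}]' 50 >/dev/null
python3 s.py
python3 -m handwheel '[{"x":0,"y":0,"z":0.007,"rx":0,"ry":0,"rz":0.07,"grip":6},{"x":0,"y":0,"z":0.007,"rx":0,"ry":0,"rz":0.07,"grip":6}]' 50 >/dev/null
python3 s.py
```

```text
t13.78 tcp [ 552.51 -166.86   72.73] rpy [179.93   0.   112.21] F [ 3.76  1.55 -0.51] T [ 0.589 -0.529  0.097] grip 12.0 q [-2.470e+01  1.560e+01  1.021e+02  1.000e-01  6.230e+01 -4.690e+01]
t13.95 tcp [ 552.47 -166.91   72.76] rpy [179.94  -0.   112.65] F [ 3.71  1.74 -0.81] T [ 0.577 -0.705 -0.084] grip 12.1 q [-2.470e+01  1.560e+01  1.021e+02  1.000e-01  6.230e+01 -4.730e+01]
t14.12 tcp [ 552.9  -166.78   72.55] rpy [ 1.7988e+02 -1.0000e-02  9.9790e+01] F [ 6.21  3.29 -1.56] T [ 0.744 -1.043  0.171] grip 12.0 q [-2.470e+01  1.560e+01  1.021e+02  1.000e-01  6.220e+01 -3.450e+01]
```

```bash

python3 -m handwheel '[{"x":0.01,"y":0.06,"z":0.015,"rx":0,"ry":0,"rz":0.07,"grip":6},{"x":0,"y":0,"z":0.007,"rx":0,"ry":0,"rz":0.07,"grip":6}]' 50 >/dev/null
python3 s.py
python3 -m handwheel '[{"x":0,"y":0,"z":0.007,"rx":0,"ry":0,"rz":0.07,"grip":6},{"x":0,"y":0,"z":0.007,"rx":0,"ry":0,"rz":0.07,"grip":6}]' 50 >/dev/null
python3 s.py
python3 -m handwheel '[{"x":0,"y":0,"z":0.0,"rx":0,"ry":0,"rz":0.07,"grip":6},{"x":0,"y":0,"z":0.0,"rx":0,"ry":0,"rz":0.07,"grip":6}]' 50 >/dev/null
python3 s.py
```

```text
t14.28 tcp [ 553.49 -166.73   72.17] rpy [179.97  -0.    87.17] F [3.26 1.64 0.98] T [ 0.584 -0.573  0.059] grip 12.0 q [-24.6  15.8 101.9   0.   62.3 -21.8]
t14.45 tcp [ 553.94 -166.77   71.97] rpy [ 1.799e+02 -2.000e-02  7.457e+01] F [ 4.93  1.83 -0.25] T [ 0.563 -0.845  0.096] grip 11.5 q [-24.6  15.8 101.9   0.   62.2  -9.2]
t14.62 tcp [ 554.36 -166.88   71.89] rpy [ 1.7984e+02 -5.0000e-02  6.1960e+01] F [ 7.19  1.34 -3.5 ] T [ 0.395 -1.291  0.132] grip 11.9 q [-24.6  15.8 101.9   0.   62.1   3.4]
```

```bash

python3 -m handwheel '[{"x":0.04,"y":0.05,"z":0.03,"rx":0,"ry":0,"rz":0.07,"grip":6},{"x":0,"y":0,"z":0.0,"rx":0,"ry":0,"rz":0.07,"grip":6}]' 50 >/dev/null
python3 s.py
python3 -m handwheel '[{"x":0,"y":0,"z":0.0,"rx":0,"ry":0,"rz":0.07,"grip":6},{"x":0,"y":0,"z":0.0,"rx":0,"ry":0,"rz":0.07,"grip":6}]' 50 >/dev/null
python3 s.py
python3 -m handwheel '[{"x":0,"y":0,"z":0.0,"rx":0,"ry":0,"rz":0.07,"grip":6},{"x":0,"y":0,"z":0,"rx":0,"ry":0,"rz":0,"grip":6},{"x":0,"y":0,"z":0,"rx":0,"ry":0,"rz":0,"grip":6}]' 50 >/dev/null
python3 s.py
```

```text
t14.78 tcp [ 554.9  -167.14   71.6 ] rpy [1.7992e+02 2.0000e-02 4.9380e+01] F [ 1.95 -0.87  1.16] T [ 0.163 -0.549  0.073] grip 12.2 q [-24.5  16.  101.7  -0.   62.2  16.1]
t14.95 tcp [ 555.26 -167.47   71.58] rpy [ 1.7985e+02 -3.0000e-02  3.6770e+01] F [ 3.9  -1.96 -0.3 ] T [-0.016 -0.761  0.109] grip 11.9 q [-24.5  16.  101.7  -0.   62.1  28.7]
t15.20 tcp [ 555.44 -167.66   71.58] rpy [ 1.7983e+02 -7.0000e-02  3.0720e+01] F [ 4.73 -1.95 -0.75] T [-0.136 -0.849 -0.041] grip 11.9 q [-24.6  16.  101.7  -0.   62.1  34.7]
```

```bash

python3 -m handwheel '[{"x":0,"y":0,"z":0,"rx":0,"ry":0,"rz":0,"grip":40},{"x":0,"y":0,"z":0,"rx":0,"ry":0,"rz":0,"grip":40},{"x":0,"y":0,"z":0,"rx":0,"ry":0,"rz":0,"grip":40},{"x":0,"y":0,"z":-0.8,"rx":0,"ry":0,"rz":0,"grip":40},{"x":0,"y":0,"z":-0.8,"rx":0,"ry":0,"rz":0,"grip":40},{"x":0,"y":0,"z":0,"rx":0,"ry":0,"rz":0,"grip":0},{"x":0,"y":0,"z":0,"rx":0,"ry":0,"rz":0,"grip":0},{"x":0,"y":0,"z":0,"rx":0,"ry":0,"rz":0,"grip":0},{"x":0,"y":0,"z":0,"rx":0,"ry":0,"rz":0,"grip":0},{"x":0,"y":0,"z":0,"rx":0,"ry":0,"rz":0,"grip":0}]' 40
python3 s.py
```

```text
clock: 16.03
tcp_pos: [553.6, -166.2, 102.0]
orientation: [-179.9, 0.1, 30.5]
contact_force: [0.3, -0.1, 0.9]
grip_width: -0.0
t16.03 tcp [ 553.62 -166.16  101.96] rpy [-1.7991e+02  7.0000e-02  3.0530e+01] F [ 0.27 -0.08  0.89] T [-0.019 -0.02   0.006] grip -0.0 q [-24.5  13.6 100.9  -0.   65.6  35. ]
```

```bash

python3 -m handwheel '[{"x":0,"y":0.1,"z":0.1,"rx":0,"ry":0,"rz":0,"grip":0},{"x":0,"y":0.05,"z":0.1,"rx":0,"ry":0,"rz":0,"grip":0},{"x":0,"y":0,"z":0.1,"rx":0,"ry":0,"rz":0,"grip":0},{"x":0,"y":0,"z":0,"rx":0,"ry":0,"rz":0,"grip":0},{"x":0,"y":0,"z":0,"rx":0,"ry":0,"rz":0,"grip":0}]' >/dev/null; python3 s.py
python3 -m handwheel '[{"x":0,"y":0,"z":0.04,"rx":0,"ry":0,"rz":0,"grip":0},{"x":0,"y":0,"z":0,"rx":0,"ry":0,"rz":0,"grip":0},{"x":0,"y":0,"z":0,"rx":0,"ry":0,"rz":0,"grip":0}]' >/dev/null; python3 s.py
python3 -m handwheel '[{"x":0,"y":0,"z":0.04,"rx":0,"ry":0,"rz":0,"grip":0},{"x":0,"y":0,"z":0,"rx":0,"ry":0,"rz":0,"grip":0},{"x":0,"y":0,"z":0,"rx":0,"ry":0,"rz":0,"grip":0}]' >/dev/null; python3 s.py
python3 -m handwheel '[{"x":0,"y":0,"z":0.04,"rx":0,"ry":0,"rz":0,"grip":0},{"x":0,"y":0,"z":0,"rx":0,"ry":0,"rz":0,"grip":0},{"x":0,"y":0,"z":0,"rx":0,"ry":0,"rz":0,"grip":0}]' >/dev/null; python3 s.py
python3 -m handwheel '[{"x":0,"y":0,"z":0.04,"rx":0,"ry":0,"rz":0,"grip":0},{"x":0,"y":0,"z":0,"rx":0,"ry":0,"rz":0,"grip":0},{"x":0,"y":0,"z":0,"rx":0,"ry":0,"rz":0,"grip":0}]' >/dev/null; python3 s.py
```

```text
t16.45 tcp [ 555.72 -168.98   96.77] rpy [-1.7996e+02  2.0000e-02  3.0520e+01] F [ 0.65  0.16 -0.17] T [0.025 0.064 0.027] grip -0.0 q [-24.7  14.3 100.7   0.   65.   34.8]
t16.70 tcp [ 555.99 -169.07   96.45] rpy [179.99  -0.    30.52] F [-0.14  0.09  0.72] T [ 0.028 -0.032  0.033] grip -0.1 q [-24.7  14.3 100.7   0.   64.9  34.8]
t16.95 tcp [ 555.92 -169.06   95.59] rpy [-180.      0.     30.52] F [ 0.24 -0.11 -0.4 ] T [-0.06   0.017  0.04 ] grip 0.1 q [-24.7  14.4 100.8   0.   64.8  34.8]
t17.20 tcp [ 555.91 -169.05   94.74] rpy [-180.      0.     30.52] F [ 0.1   0.28 -0.72] T [-0.039 -0.002  0.018] grip -0.3 q [-24.7  14.5 100.8  -0.   64.8  34.8]
t17.45 tcp [ 555.91 -169.06   93.95] rpy [-180.      0.     30.52] F [-0.13  0.57 -0.1 ] T [ 0.024  0.042 -0.014] grip 0.1 q [-24.7  14.5 100.8  -0.   64.7  34.8]
```

```bash

python3 -m handwheel '[{"x":0,"y":0,"z":0.03,"rx":0,"ry":0,"rz":0,"grip":0},{"x":0,"y":0,"z":0,"rx":0,"ry":0,"rz":0,"grip":0},{"x":0,"y":0,"z":0,"rx":0,"ry":0,"rz":0,"grip":0}]' >/dev/null; python3 s.py
python3 -m handwheel '[{"x":0,"y":0,"z":0.03,"rx":0,"ry":0,"rz":0,"grip":0},{"x":0,"y":0,"z":0,"rx":0,"ry":0,"rz":0,"grip":0},{"x":0,"y":0,"z":0,"rx":0,"ry":0,"rz":0,"grip":0}]' >/dev/null; python3 s.py
python3 -m handwheel '[{"x":0,"y":0,"z":0.03,"rx":0,"ry":0,"rz":0,"grip":0},{"x":0,"y":0,"z":0,"rx":0,"ry":0,"rz":0,"grip":0},{"x":0,"y":0,"z":0,"rx":0,"ry":0,"rz":0,"grip":0}]' >/dev/null; python3 s.py
python3 -m handwheel '[{"x":0,"y":0,"z":0.03,"rx":0,"ry":0,"rz":0,"grip":0},{"x":0,"y":0,"z":0,"rx":0,"ry":0,"rz":0,"grip":0},{"x":0,"y":0,"z":0,"rx":0,"ry":0,"rz":0,"grip":0}]' >/dev/null; python3 s.py
```

```text
t17.70 tcp [ 556.01 -169.13   93.73] rpy [179.99  -0.    30.52] F [-0.76  0.26  4.37] T [ 0.045  0.183 -0.018] grip -0.1 q [-24.7  14.5 100.8  -0.   64.6  34.8]
t17.95 tcp [ 556.09 -169.14   93.66] rpy [ 1.7998e+02 -1.0000e-02  3.0520e+01] F [-3.38  1.34  7.91] T [ 0.185  0.492 -0.003] grip -0.1 q [-24.7  14.5 100.8  -0.   64.6  34.8]
t18.20 tcp [ 556.15 -169.19   93.61] rpy [ 1.7998e+02 -1.0000e-02  3.0530e+01] F [-4.42  1.08 10.27] T [0.302 0.831 0.016] grip 0.2 q [-24.7  14.5 100.8  -0.   64.6  34.8]
t18.45 tcp [ 556.17 -169.23   93.54] rpy [179.97  -0.    30.53] F [-5.59  2.8  14.4 ] T [0.423 1.126 0.036] grip -0.4 q [-24.7  14.6 100.8  -0.   64.6  34.8]
```

```bash
python3 -c "
from h import *
s,im=snap('top','t2');c=cam(im)
a=np.radians(13.07)
for u in [(253,405),(510,380),(288,557),(528,497)]:
    P=pix2z(c,(160+u[0]/4,110+u[1]/4),138)[:2]-[618.9,24.5]; print(P, P@[np.cos(a),np.sin(a)],P@[-np.sin(a),np.cos(a)])
f=im['frame'];cv2.imwrite('pics/t2z.png',cv2.resize(f[110:260,160:350],(760,600),interpolation=cv2.INTER_CUBIC))
plan(474,171,200)
"
```

```text
[-77.03485001  68.62321624] -59.52068073719661 84.26625948203997
[ -61.46241996 -105.11035666] -83.63999883409316 -88.48822938716063
[-178.80567772   44.84195046] -164.0330115456983 84.1156467534254
[-140.3216322  -115.52285914] -162.81102127433994 -80.79766580185756
shift units [  5.103 -16.736  -5.331] maxrows 16.74
```

View pics/t2z.png

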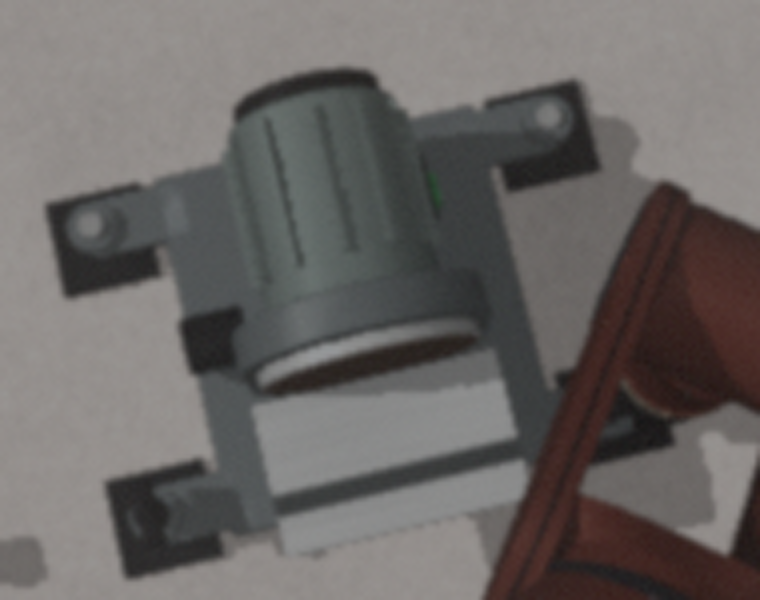

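```bash

python3 -m handwheel '[{"x":0,"y":0,"z":-0.9,"rx":0,"ry":0,"rz":0,"grip":0},{"x":0,"y":0,"z":-0.9,"rx":0,"ry":0,"rz":0,"grip":0},{"x":0,"y":0,"z":-0.9,"rx":0,"ry":0,"rz":0,"grip":0},{"x":0,"y":0,"z":-0.9,"rx":0,"ry":0,"rz":0,"grip":0},{"x":0.1,"y":-0.2,"z":-0.9,"rx":0,"ry":0,"rz":0,"grip":0},{"x":0.3,"y":-0.98,"z":-0.8,"rx":0,"ry":0,"rz":0,"grip":0},{"x":0.3,"y":-0.98,"z":0,"rx":0,"ry":0,"rz":0,"grip":0},{"x":0.3,"y":-0.98,"z":0,"rx":0,"ry":0,"rz":0,"grip":0},{"x":0.3,"y":-0.98,"z":0,"rx":0,"ry":0,"rz":0,"grip":0},{"x":0.3,"y":-0.98,"z":0,"rx":0,"ry":0,"rz":0,"grip":0},{"x":0.3,"y":-0.98,"z":0,"rx":0,"ry":0,"rz":0,"grip":0},{"x":0.3,"y":-0.98,"z":0,"rx":0,"ry":0,"rz":0,"grip":0}]' >/dev/null
python3 -m handwheel '[{"x":0.3,"y":-0.98,"z":0,"rx":0,"ry":0,"rz":0,"grip":0},{"x":0.3,"y":-0.98,"z":0,"rx":0,"ry":0,"rz":0,"grip":0},{"x":0.3,"y":-0.98,"z":0,"rx":0,"ry":0,"rz":0,"grip":0},{"x":0.3,"y":-0.98,"z":0,"rx":0,"ry":0,"rz":0,"grip":0},{"x":0.3,"y":-0.98,"z":0,"rx":0,"ry":0,"rz":0,"grip":0},{"x":0.3,"y":-0.98,"z":0,"rx":0,"ry":0,"rz":0,"grip":0},{"x":0.3,"y":-0.98,"z":0,"rx":0,"ry":0,"rz":0,"grip":0},{"x":0.3,"y":-0.98,"z":0,"rx":0,"ry":0,"rz":0,"grip":0},{"x":0.3,"y":-0.98,"z":0,"rx":0,"ry":0,"rz":0,"grip":0},{"x":0,"y":0,"z":0,"rx":0,"ry":0,"rz":0,"grip":0},{"x":0,"y":0,"z":0,"rx":0,"ry":0,"rz":0,"grip":0}]' >/dev/null
python3 -c "
from h import *
plan(474,171,105)
s,im=snap('wrist','w5');st()
c=cam(im,s)
print(proj(c,[474,171,98]))"
```

```text
shift units [ 0.201 -0.813  4.62 ] maxrows 4.62
t20.47 tcp [479.07 154.28 197.46] rpy [1.7998e+02 1.0000e-02 3.0580e+01] F [-0.63 -0.22 -0.59] T [ 0.008  0.01  -0.006] grip 0.0 q [  8.9  -2.6 107.5  -0.   75.2  68.3]
[231.82446944 188.44648741]
```

View pics/w5.png

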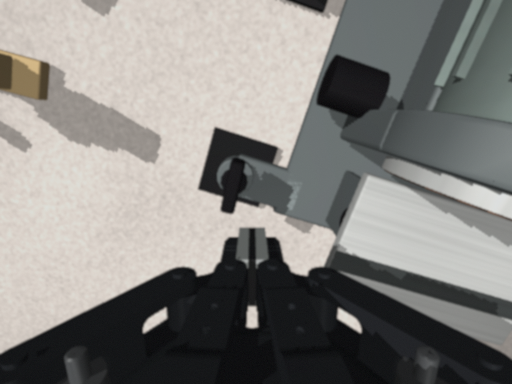

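```bash

python3 -m handwheel '[{"x":0.1,"y":-0.4,"z":0.8,"rx":0,"ry":0,"rz":0,"grip":0},{"x":0.1,"y":-0.4,"z":0.9,"rx":0,"ry":0,"rz":0,"grip":0},{"x":0,"y":0,"z":0.9,"rx":0,"ry":0,"rz":0,"grip":0},{"x":0,"y":0,"z":0.9,"rx":0,"ry":0,"rz":0,"grip":0},{"x":0,"y":0,"z":0.7,"rx":0,"ry":0,"rz":0,"grip":0},{"x":0,"y":0,"z":0.4,"rx":0,"ry":0,"rz":0,"grip":0},{"x":0,"y":0,"z":0,"rx":0,"ry":0,"rz":0,"grip":0},{"x":0,"y":0,"z":0,"rx":0,"ry":0,"rz":0,"grip":0},{"x":0,"y":0,"z":0,"rx":0,"ry":0,"rz":0,"grip":0}]' >/dev/null; python3 s.py
python3 -m handwheel '[{"x":0,"y":0,"z":0.05,"rx":0,"ry":0,"rz":0,"grip":0},{"x":0,"y":0,"z":0.05,"rx":0,"ry":0,"rz":0,"grip":0},{"x":0,"y":0,"z":0,"rx":0,"ry":0,"rz":0,"grip":0}]' >/dev/null; python3 s.py
python3 -m handwheel '[{"x":0,"y":0,"z":0.05,"rx":0,"ry":0,"rz":0,"grip":0},{"x":0,"y":0,"z":0,"rx":0,"ry":0,"rz":0,"grip":0},{"x":0,"y":0,"z":0,"rx":0,"ry":0,"rz":0,"grip":0}]' >/dev/null; python3 s.py
```

```text
t21.22 tcp [475.38 169.87 106.65] rpy [ 1.7996e+02 -9.0000e-02  3.0480e+01] F [-0.29  0.42  0.5 ] T [ 0.058 -0.012  0.012] grip 0.1 q [ 10.7   3.5 111.8  -0.   64.6  70.2]
t21.47 tcp [474.79 170.15 104.11] rpy [ 1.7998e+02 -6.0000e-02  3.0520e+01] F [ 0.67 -0.1   0.47] T [-0.035 -0.044 -0.035] grip -0.2 q [ 10.8   3.7 111.9  -0.   64.4  70.2]
t21.72 tcp [474.38 170.16 102.62] rpy [-180.      0.     30.53] F [0.31 0.17 0.05] T [ 0.003  0.002 -0.041] grip 0.1 q [ 10.8   3.8 112.    0.   64.2  70.2]
```

```bash

python3 -m handwheel '[{"x":0,"y":0,"z":0.05,"rx":0,"ry":0,"rz":0,"grip":0},{"x":0,"y":0,"z":0.05,"rx":0,"ry":0,"rz":0,"grip":0},{"x":0,"y":0,"z":0,"rx":0,"ry":0,"rz":0,"grip":0},{"x":0,"y":0,"z":0,"rx":0,"ry":0,"rz":0,"grip":0}]' >/dev/null; python3 s.py
python3 -m handwheel '[{"x":0,"y":0,"z":0.05,"rx":0,"ry":0,"rz":0,"grip":0},{"x":0,"y":0,"z":0.0,"rx":0,"ry":0,"rz":0,"grip":0},{"x":0,"y":0,"z":0,"rx":0,"ry":0,"rz":0,"grip":0}]' >/dev/null; python3 s.py
python3 -m handwheel '[{"x":0,"y":0,"z":0.03,"rx":0,"ry":0,"rz":0,"grip":0},{"x":0,"y":0,"z":0,"rx":0,"ry":0,"rz":0,"grip":0},{"x":0,"y":0,"z":0,"rx":0,"ry":0,"rz":0,"grip":0}]' >/dev/null; python3 s.py
python3 -m handwheel '[{"x":0,"y":0,"z":0.03,"rx":0,"ry":0,"rz":0,"grip":0},{"x":0,"y":0,"z":0,"rx":0,"ry":0,"rz":0,"grip":0},{"x":0,"y":0,"z":0,"rx":0,"ry":0,"rz":0,"grip":0}]' >/dev/null; python3 s.py
```

```text
t22.05 tcp [474.32 170.11 100.47] rpy [-1.7999e+02  1.0000e-02  3.0520e+01] F [ 0.73 -0.21 -0.48] T [ 0.023  0.026 -0.003] grip 0.5 q [ 10.8   4.  112.    0.   64.   70.2]
t22.30 tcp [474.38 170.09  99.52] rpy [-1.800e+02  1.000e-02  3.052e+01] F [ 0.3  -0.5  -0.49] T [-0.019 -0.048 -0.037] grip 0.1 q [ 10.8   4.1 112.1   0.   63.9  70.2]
t22.55 tcp [474.42 170.13  98.98] rpy [-180.      0.     30.52] F [-0.07  0.41 -0.6 ] T [0.032 0.037 0.037] grip -0.1 q [ 10.8   4.1 112.1   0.   63.8  70.2]
t22.80 tcp [474.38 170.1   98.36] rpy [-180.      0.     30.51] F [-0.84  0.45 -0.42] T [-0.025 -0.008 -0.057] grip 0.0 q [ 10.8   4.2 112.1   0.   63.7  70.2]
```

```bash

python3 -m handwheel '[{"x":0,"y":0,"z":0.03,"rx":0,"ry":0,"rz":0,"grip":0},{"x":0,"y":0,"z":0,"rx":0,"ry":0,"rz":0,"grip":0},{"x":0,"y":0,"z":0,"rx":0,"ry":0,"rz":0,"grip":0}]' >/dev/null; python3 s.py
python3 -m handwheel '[{"x":0,"y":0,"z":0.03,"rx":0,"ry":0,"rz":0,"grip":0},{"x":0,"y":0,"z":0,"rx":0,"ry":0,"rz":0,"grip":0},{"x":0,"y":0,"z":0,"rx":0,"ry":0,"rz":0,"grip":0}]' >/dev/null; python3 s.py
python3 -m handwheel '[{"x":0,"y":0,"z":0.03,"rx":0,"ry":0,"rz":0,"grip":0},{"x":0,"y":0,"z":0,"rx":0,"ry":0,"rz":0,"grip":0},{"x":0,"y":0,"z":0,"rx":0,"ry":0,"rz":0,"grip":0}]' >/dev/null; python3 s.py
python3 -m handwheel '[{"x":0,"y":0,"z":0.03,"rx":0,"ry":0,"rz":0,"grip":0},{"x":0,"y":0,"z":0,"rx":0,"ry":0,"rz":0,"grip":0},{"x":0,"y":0,"z":0,"rx":0,"ry":0,"rz":0,"grip":0}]' >/dev/null; python3 s.py
```

```text
t23.05 tcp [474.53 170.14  98.01] rpy [ 1.800e+02 -1.000e-02  3.052e+01] F [-0.38 -0.54  2.22] T [-0.017  0.087  0.012] grip 0.3 q [ 10.8   4.2 112.1  -0.   63.7  70.2]
t23.30 tcp [474.55 170.16  97.89] rpy [ 1.800e+02 -1.000e-02  3.052e+01] F [-2.3  -0.16  6.21] T [-0.068  0.483  0.037] grip -0.2 q [ 10.8   4.2 112.1  -0.   63.7  70.2]
t23.55 tcp [474.65 170.19  97.87] rpy [ 1.7999e+02 -1.0000e-02  3.0520e+01] F [-3.81 -0.6  10.27] T [-0.171  0.834  0.035] grip 0.1 q [ 10.8   4.2 112.1  -0.   63.7  70.2]
t23.80 tcp [474.68 170.21  97.79] rpy [ 1.7999e+02 -1.0000e-02  3.0530e+01] F [-5.65 -2.23 15.04] T [-0.275  1.174  0.028] grip -0.0 q [ 10.8   4.2 112.1  -0.   63.7  70.2]
```

```bash

python3 -m handwheel '[{"x":0,"y":0,"z":-0.6,"rx":0,"ry":0,"rz":0,"grip":0},{"x":0,"y":0,"z":-0.9,"rx":0,"ry":0,"rz":0,"grip":0},{"x":0,"y":0,"z":-0.9,"rx":0,"ry":0,"rz":0,"grip":0},{"x":0,"y":0,"z":-0.9,"rx":0,"ry":0,"rz":0,"grip":0},{"x":0,"y":0,"z":-0.7,"rx":0,"ry":0,"rz":0,"grip":0},{"x":0,"y":0,"z":0,"rx":0,"ry":0,"rz":0,"grip":0},{"x":0,"y":0,"z":0,"rx":0,"ry":0,"rz":0,"grip":0},{"x":0,"y":0,"z":0,"rx":0,"ry":0,"rz":0,"grip":0},{"x":0,"y":0,"z":0,"rx":0,"ry":0,"rz":0,"grip":0},{"x":0,"y":0,"z":0,"rx":0,"ry":0,"rz":0,"grip":0}]' >/dev/null
python3 -c "
from h import *
st();plan(481.6,-7.4,146)"
```

```text
t24.63 tcp [473.61 169.93 174.64] rpy [-1.7996e+02  1.2000e-01  3.0520e+01] F [ 0.58 -0.58 -0.31] T [-0.013 -0.021 -0.016] grip -0.3 q [ 10.8  -1.3 108.7   0.   72.7  70.2]
shift units [-4.155  7.842  1.435] maxrows 7.84
```

```bash

python3 -m handwheel '[{"x":-0.51,"y":0.98,"z":0,"rx":0,"ry":0,"rz":0,"grip":0},{"x":-0.52,"y":0.98,"z":0,"rx":0,"ry":0,"rz":0,"grip":0},{"x":-0.52,"y":0.98,"z":0,"rx":0,"ry":0,"rz":0,"grip":0},{"x":-0.52,"y":0.98,"z":0,"rx":0,"ry":0,"rz":0,"grip":0},{"x":-0.52,"y":0.98,"z":0,"rx":0,"ry":0,"rz":0,"grip":0},{"x":-0.52,"y":0.98,"z":0,"rx":0,"ry":0,"rz":0,"grip":0},{"x":-0.52,"y":0.98,"z":0.2,"rx":0,"ry":0,"rz":0,"grip":0},{"x":-0.52,"y":0.98,"z":0.4,"rx":0,"ry":0,"rz":0,"grip":0},{"x":0,"y":0,"z":0.4,"rx":0,"ry":0,"rz":0,"grip":0},{"x":0,"y":0,"z":0.2,"rx":0,"ry":0,"rz":0,"grip":0},{"x":0,"y":0,"z":0,"rx":0,"ry":0,"rz":0,"grip":0},{"x":0,"y":0,"z":0,"rx":0,"ry":0,"rz":0,"grip":0}]' >/dev/null
python3 -c "
from h import *
st();plan(481.6,-7.4,140);s,im=snap('wrist','w6')"
```

```text
t25.63 tcp [482.06  -6.25 151.4 ] rpy [-1.7993e+02  5.0000e-02  3.0560e+01] F [ 0.2   0.57 -0.4 ] T [-0.013  0.018 -0.019] grip -0.0 q [-10.1  -2.8 112.9   0.   70.   49.3]
shift units [-0.049  0.039  0.57 ] maxrows 0.57
```

View pics/w6.png

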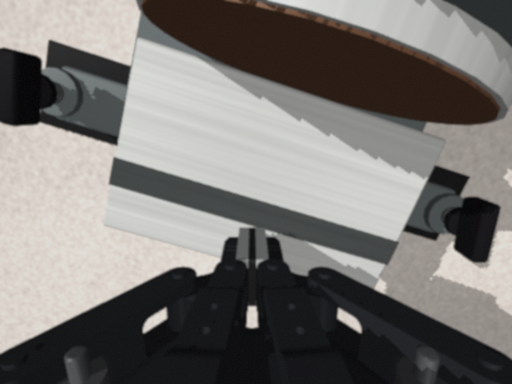

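```bash

python3 -m handwheel '[{"x":0,"y":0,"z":0.15,"rx":0,"ry":0,"rz":0,"grip":0},{"x":0,"y":0,"z":0.15,"rx":0,"ry":0,"rz":0,"grip":0},{"x":0,"y":0,"z":0.1,"rx":0,"ry":0,"rz":0,"grip":0},{"x":0,"y":0,"z":0,"rx":0,"ry":0,"rz":0,"grip":0},{"x":0,"y":0,"z":0,"rx":0,"ry":0,"rz":0,"grip":0},{"x":0,"y":0,"z":0,"rx":0,"ry":0,"rz":0,"grip":0}]' >/dev/null; python3 s.py
python3 -m handwheel '[{"x":0,"y":0,"z":0.05,"rx":0,"ry":0,"rz":0,"grip":0},{"x":0,"y":0,"z":0.05,"rx":0,"ry":0,"rz":0,"grip":0},{"x":0,"y":0,"z":0,"rx":0,"ry":0,"rz":0,"grip":0},{"x":0,"y":0,"z":0,"rx":0,"ry":0,"rz":0,"grip":0}]' >/dev/null; python3 s.py
python3 -m handwheel '[{"x":0,"y":0,"z":0.04,"rx":0,"ry":0,"rz":0,"grip":0},{"x":0,"y":0,"z":0,"rx":0,"ry":0,"rz":0,"grip":0},{"x":0,"y":0,"z":0,"rx":0,"ry":0,"rz":0,"grip":0}]' >/dev/null; python3 s.py
python3 -m handwheel '[{"x":0,"y":0,"z":0.04,"rx":0,"ry":0,"rz":0,"grip":0},{"x":0,"y":0,"z":0,"rx":0,"ry":0,"rz":0,"grip":0},{"x":0,"y":0,"z":0,"rx":0,"ry":0,"rz":0,"grip":0}]' >/dev/null; python3 s.py
```

```text
t26.18 tcp [482.59  -7.06 144.07] rpy [180.    -0.    30.52] F [ 0.21 -0.38 -0.07] T [ 0.023 -0.034  0.008] grip -0.1 q [-10.2  -2.3 113.2   0.   69.1  49.3]
t26.52 tcp [482.48  -7.15 141.94] rpy [-1.7999e+02  1.0000e-02  3.0510e+01] F [ 0.53 -0.13  0.56] T [ 0.015 -0.016  0.024] grip 0.1 q [-10.2  -2.2 113.3  -0.   68.8  49.3]
t26.77 tcp [482.48  -7.14 141.14] rpy [-1.7999e+02  1.0000e-02  3.0510e+01] F [-0.92  0.98 -0.65] T [0.038 0.02  0.009] grip 0.3 q [-10.2  -2.1 113.4   0.   68.8  49.3]
t27.02 tcp [482.51  -7.1  140.34] rpy [-179.99    0.     30.52] F [ 0.41 -0.03 -0.11] T [-0.014  0.029  0.017] grip -0.1 q [-10.2  -2.1 113.4   0.   68.7  49.3]
```

```bash

python3 -m handwheel '[{"x":0,"y":0,"z":0.04,"rx":0,"ry":0,"rz":0,"grip":0},{"x":0,"y":0,"z":0,"rx":0,"ry":0,"rz":0,"grip":0},{"x":0,"y":0,"z":0,"rx":0,"ry":0,"rz":0,"grip":0}]' >/dev/null; python3 s.py
python3 -m handwheel '[{"x":0,"y":0,"z":0.04,"rx":0,"ry":0,"rz":0,"grip":0},{"x":0,"y":0,"z":0,"rx":0,"ry":0,"rz":0,"grip":0},{"x":0,"y":0,"z":0,"rx":0,"ry":0,"rz":0,"grip":0}]' >/dev/null; python3 s.py
python3 -m handwheel '[{"x":0,"y":0,"z":0.04,"rx":0,"ry":0,"rz":0,"grip":0},{"x":0,"y":0,"z":0,"rx":0,"ry":0,"rz":0,"grip":0},{"x":0,"y":0,"z":0,"rx":0,"ry":0,"rz":0,"grip":0}]' >/dev/null; python3 s.py
python3 -m handwheel '[{"x":0,"y":0,"z":0.03,"rx":0,"ry":0,"rz":0,"grip":0},{"x":0,"y":0,"z":0,"rx":0,"ry":0,"rz":0,"grip":0},{"x":0,"y":0,"z":0,"rx":0,"ry":0,"rz":0,"grip":0}]' >/dev/null; python3 s.py
```

```text
t27.27 tcp [482.48  -7.12 139.54] rpy [-1.7999e+02  1.0000e-02  3.0520e+01] F [-0.22  0.94 -0.35] T [-0.04  -0.004 -0.031] grip -0.1 q [-10.2  -2.  113.5  -0.   68.6  49.3]
t27.52 tcp [482.5   -7.09 138.73] rpy [-180.      0.     30.52] F [0.   0.05 0.37] T [-0.038  0.024  0.003] grip -0.1 q [-10.2  -2.  113.5   0.   68.5  49.3]
t27.77 tcp [482.47  -7.11 137.93] rpy [-1.7999e+02  1.0000e-02  3.0520e+01] F [ 0.37  0.32 -0.05] T [-0.058  0.023 -0.047] grip 0.2 q [-10.2  -1.9 113.5   0.   68.4  49.3]
t28.02 tcp [482.52  -7.11 137.37] rpy [180.     0.    30.52] F [-0.13 -0.12 -0.62] T [ 0.028 -0.046 -0.028] grip 0.2 q [-10.2  -1.9 113.6  -0.   68.3  49.3]
```

```bash

python3 -m handwheel '[{"x":0,"y":0,"z":0.03,"rx":0,"ry":0,"rz":0,"grip":0},{"x":0,"y":0,"z":0,"rx":0,"ry":0,"rz":0,"grip":0},{"x":0,"y":0,"z":0,"rx":0,"ry":0,"rz":0,"grip":0}]' >/dev/null; python3 s.py
python3 -m handwheel '[{"x":0,"y":0,"z":0.03,"rx":0,"ry":0,"rz":0,"grip":0},{"x":0,"y":0,"z":0,"rx":0,"ry":0,"rz":0,"grip":0},{"x":0,"y":0,"z":0,"rx":0,"ry":0,"rz":0,"grip":0}]' >/dev/null; python3 s.py
python3 -m handwheel '[{"x":0,"y":0,"z":0.03,"rx":0,"ry":0,"rz":0,"grip":0},{"x":0,"y":0,"z":0,"rx":0,"ry":0,"rz":0,"grip":0},{"x":0,"y":0,"z":0,"rx":0,"ry":0,"rz":0,"grip":0}]' >/dev/null; python3 s.py
```

```text
t28.27 tcp [482.62  -7.13 136.96] rpy [ 1.7999e+02 -1.0000e-02  3.0520e+01] F [-0.17  0.12  1.57] T [-0.024  0.035  0.024] grip -0.0 q [-10.2  -1.8 113.6  -0.   68.2  49.3]
t28.52 tcp [482.61  -7.13 136.84] rpy [179.99   0.    30.52] F [-2.92  0.17  6.17] T [0.1   0.409 0.054] grip -0.4 q [-10.2  -1.8 113.6  -0.   68.2  49.3]
t28.77 tcp [482.63  -7.18 136.78] rpy [179.99   0.    30.52] F [-4.26  1.27  9.57] T [0.09  0.773 0.025] grip -0.1 q [-10.2  -1.8 113.6  -0.   68.2  49.3]
```

```bash

python3 -m handwheel '[{"x":0,"y":0,"z":0.01,"rx":0,"ry":0,"rz":0,"grip":0},{"x":0,"y":0,"z":0,"rx":0,"ry":0,"rz":0,"grip":0},{"x":0,"y":0,"z":0,"rx":0,"ry":0,"rz":0,"grip":0},{"x":0,"y":0,"z":0,"rx":0,"ry":0,"rz":0,"grip":0},{"x":0,"y":0,"z":0,"rx":0,"ry":0,"rz":0,"grip":0},{"x":0,"y":0,"z":0,"rx":0,"ry":0,"rz":0,"grip":0}]' >/dev/null; python3 s.py
python3 -m handwheel '[{"x":0,"y":0,"z":-0.3,"rx":0,"ry":0,"rz":0,"grip":0},{"x":0,"y":0,"z":-0.8,"rx":0,"ry":0,"rz":0,"grip":0},{"x":0,"y":0,"z":-0.9,"rx":0,"ry":0,"rz":0,"grip":0},{"x":0,"y":0,"z":-0.9,"rx":0,"ry":0,"rz":0,"grip":0},{"x":0,"y":0,"z":-0.5,"rx":0,"ry":0,"rz":0,"grip":0},{"x":0,"y":0,"z":0,"rx":0,"ry":0,"rz":0,"grip":0},{"x":0,"y":0,"z":0,"rx":0,"ry":0,"rz":0,"grip":0},{"x":0,"y":0,"z":0,"rx":0,"ry":0,"rz":0,"grip":0},{"x":0,"y":0,"z":0,"rx":0,"ry":0,"rz":0,"grip":0},{"x":0,"y":0,"z":0,"rx":0,"ry":0,"rz":0,"grip":0}]' >/dev/null
python3 s.py
```

```text
t29.27 tcp [482.66  -7.17 136.78] rpy [179.99  -0.    30.53] F [-4.93  0.1  11.14] T [ 0.093  0.909 -0.01 ] grip -0.1 q [-10.2  -1.8 113.6  -0.   68.2  49.3]
t30.10 tcp [481.83  -7.   202.15] rpy [-1.7992e+02  9.0000e-02  3.0510e+01] F [-0.25  0.64  0.63] T [-0.041  0.013 -0.064] grip 0.1 q [-10.2  -5.9 110.    0.   76.   49.3]
```

```bash
python3 -c "
from h import *
print(workorder.close_job())"
```

```text
the job is handed in; nothing more can be done
None
```

I levelled the sander, pressed the work table with about 11 N to prove it, lifted clear and handed the job in at about 30 s. No verdict came back.

- **Finding the foot:** I pressed the right front knob first. It went down about 3 mm at a steady 5 N, then stopped hard, so the right foot was the one hanging.
- **Levelling:** I turned the right screw 176° clockwise, which is about 3.9 mm, or roughly 1 mm past first contact. The gap figure could be off by about 0.3 mm. I did not touch the left screw except to press on it.
- **First grip corrected:** My first grip closed on the collar under the bar, so I opened, went up 8 mm and gripped the bar itself.
- **Checks after letting go:** Both front corners were firm, giving about 0.2 mm under up to 14 N on the right and 15 N on the left. The table gave about 0.2 mm, and the sander looked unmoved in a top view taken after the turning.
- **What was not confirmed:**
  - I never clearly felt the screw get stiffer at contact, because the torque reading was noisy and sideways force built up from gripping about 2 mm off the axis. The 1 mm figure therefore rests on the measured gap and the knob heights.
  - I had no direct reading of the load on each foot.

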